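Clamp a hex-based dental cast square in the model vise

ROBOT

A 6-joint arm with a two-finger parallel gripper is mounted at the origin on the work surface. World frame = base frame: x ahead of the robot, y to its left, z up, the work surface at z = 0. Lengths are in mm, angles in rad, forces in N, time in s.
With the tool pointing down it reaches from about 350 to 975 mm from the base axis. Payload 7.1 kg.
Tool frame: the origin (TCP) lies between the finger pads; the fingertips stand 19 mm ahead of it and the grasp point (between the pads) is the TCP; z points along the fingers, y is the line along which they close (so a half turn about z gives the same grasp; the last joint's range is limited). The gripper opens to 88 mm and grips with 3 to 60 N. Pads are 20 mm wide; open, the fingers measure 115 mm over their backs; the gripper's body (75 mm by 178 mm) begins 61 mm behind the grasp point.
Start: joints at [1.235, 0.423, 1.63, -0, 1.089, -0.019], TCP at [194.673, 593.892, 241.675] pointing down, gripper open.
Joint ranges: [-3, 3], [-0.9, 2.11], [0.09, 2.58], [-1.31, 4.45], [0.11, 2.69], [-2.54, 2.54]. Speed limits (rad/s): [2.39, 2.39, 3.01, 3.14, 3.14, 3.14].

INTERFACE

Orientations are given as a rotation vector (axis times angle).
In Python, from workcell import ctrl gives the robot as it stands.
- The arm moves only by the tool arm_command, never from a script. Its argument "series" is a list of rows, each an object with "linear": the shift along the tool's x, y, z in m, a list of three; "turn": the turn about the tool's z in rad. A call has 1 to 10 rows; each row shifts and turns the commanded pose from where the row before left it, along the tool's axes as they then stand; what a row does not reach is not made up. A row lasts 1/10 s, in which the tool goes at most 50 mm and 8.59 degrees, less where a joint would pass 70% of its speed; a pose out of reach is approached as far as the arm can. A call with a gripper value outside its range is refused whole. "jaw" is the opening, from -1 (shut) to 1 (fully open), set as the call begins (left out, the last holds). The fingers move at their own pace and stop on an object; the grip force is fixed at half the most. Time passes only in rows, so rows that do not move let the fingers close. It gives the time, the measured TCP pose, the force, the opening and the grip force at its end, in the units of the state.
- ctrl.get_obs(): the state, without advancing time (a new reading comes with each control period).
- ctrl.get_image(name): name is "scene" or "top"; returns a dict with "frame" (420x560x3 uint8, blue, green, red), "fx", "fy", "cx", "cy" (pixels), "rvec" (rotation vector, rad) and "tvec" (3), from world to camera coordinates, as OpenCV has them. Camera axes: x right, y down, z forward; pixel columns grow to the right and rows downward; lengths in mm; the calibration is good to about 2 mm. A picture is of the moment at which its call begins. There is no depth.
- ctrl.close_job(): hands the job in; it is judged then, once.
The state is a dict: "t": time; "qpos": joint angles; "qvel": joint speeds; "joint_torque": joint torques, N m; "ee_pos": TCP position; "orientation": TCP orientation; "ft_force": force on the tool from outside, world axes, zero at the start; "moment": the same for the moment, N m; "width": finger opening in mm; "grasp_force": force on a finger pad.
Only numpy, scipy, OpenCV 4.12 (cv2) and the standard library are available. Lean on these libraries where they do the work, as an engineer would, in place of code of your own. Each camera call takes 0.05 s, during which the arm holds its last target. There are 200 camera calls.

TASK

Clamp the plaster dental cast that has the six-sided base in the model vise: turn it so that its front teeth face the fixed jaw and its flats are square to the jaws, set it gently down (no dropping) flat on the vise bed, centred across the open jaws, and let go. Then push the black handle of the sliding jaw until the cast is held snugly between both jaws, and back away. Keep the cast upright, do not knock the brittle plaster against the vise, and leave the round cast, bowl, bin and bottle where they are.

Things in the scene. Friction and masses are not known exactly. Their poses are not given: they have to be found in the camera images.
- cast_center (a point): Centre, half-way up (30 mm above the underside), of the loose cream plaster cast to clamp, 0.26 kg, 60 mm high. Base: upright hexagonal prism, 56 mm across flats, 65 mm across corners, 45 mm high; teeth in a horseshoe stand 15 mm above it. z up; x points to the front teeth, normal to the front flat; the other flats face every 60 degrees from x. Stands upright on the table at the start.
- cast_front (a point): Point on that cast's front flat, 28 mm along x from cast_center, same height and axes. The flats at 60 and 120 degrees from x stay clear of the jaws, and can be gripped high on the base.
- vise_seat (a point): Point on top of the fixed vise's flat dark steel bed (20 mm above the table, 180 x 90 mm) where the cast's axis lies once clamped. x points along the slide, away from the handle, to the fixed jaw, whose face is 28 mm along +x and normal to x; z up. Both aluminium jaws are 36 mm wide along y, centred on y = 0, and rise 14 mm above the bed.
- jaw_handle (a point): Centre of the top of the sliding jaw's handle, a black upright cylinder 22 mm in diameter, its top 55 mm above the bed, free length 44 mm. It moves with the sliding jaw, 46 mm behind that jaw's face (towards -x of vise_seat). Axes as vise_seat.
- jaw (a joint): Travel of the sliding jaw towards the fixed jaw (m), 0 to 0.020; gap between the faces = 63.5 mm minus this. Starts at 0 to 0.003: the cast goes in across its flats, not across its corners. Snug on the flats it reads about 0.0075. Slides against about 4 N of friction and stays where it is left.
- round_cast: Bystander: a cream plaster cast on a round base 64 mm in diameter, 53 mm high in all; origin at the centre of its underside.
- bowl: Bystander: grey mixing bowl, 104 mm in diameter, 55 mm high; origin at the centre of its underside.
- bin: Bystander: open grey parts bin, 130 x 110 x 65 mm, with plaster pieces in it; origin at the centre of its underside.
- bottle: Bystander: white bottle, 56 mm in diameter, 150 mm high; origin at the centre of its underside.
Mind the look-alikes: they are no part of the job. What is shaped like the part that bears cast_center but yellow is not meant. Leave any yellow look-alike of the part that bears vise_seat alone.

How it is judged (in metres and radians):
On the way:
1. the hex cast stands flat on the vise bed between the open jaws, released, front teeth towards the fixed jaw, flats square to the jaws (z of cast_center in the frame of vise_seat between 0.027 and 0.033 m and y of cast_center in the frame of vise_seat between -0.012 and 0.012 m and angle between cast_center's own z axis and vertical below 0.06 rad and x of cast_front in the frame of vise_seat above 0.015 m and angle between the x axis of cast_center and the x axis of vise_seat, either way round below 0.12 rad and value of joint jaw below 0.0055 m and contact force between the fingers and hex_cast below 0.1 N), for 0.1 s.
At the end, for the whole second after the job is handed in: The hex cast stands upright on the vise bed, centred across the jaws within 12 mm, front teeth to the fixed jaw, front flat within 2 mm of that jaw and 0.04 rad of parallel, sliding jaw closed on it with under 1.5 mm of play (travel over 0.006), released and at rest (z of cast_center in the frame of vise_seat between 0.027 and 0.033 m and y of cast_center in the frame of vise_seat between -0.012 and 0.012 m and angle between cast_center's own z axis and vertical below 0.06 rad and x of cast_front in the frame of vise_seat above 0.015 m and x of cast_center in the frame of vise_seat between -0.002 and 0.002 m and angle between the x axis of cast_center and the x axis of vise_seat, either way round below 0.04 rad and value of joint jaw above 0.006 m and linear speed of hex_cast below 0.02 m/s); the robot touches nothing.
It fails at once if the hex cast tips over or is tilted far (more than 0.5 rad) (angle between cast_center's own z axis and vertical above 0.5 rad).
It fails at once if the hex cast is dropped from a height instead of set down (free of the fingers and faster than 0.35 m/s) (contact force between the fingers and hex_cast below 0.05 N and linear speed of hex_cast above 0.35 m/s).
It fails at once if the cast is knocked or pressed hard against the vise (over 60 N) (contact force between hex_cast and vise above 60 N).
It fails at once if a bystander is moved by more than 30 mm (distance of any of round_cast, bowl, bin, bottle from where it was at the start of the episode above 0.03 m).
It also fails if it takes over 54 s, if anything falls off the work surface, if the arm or the gripper's body presses on something with over 40 N, if the wrist force passes 120 N, or if a joint passes its speed limit or range.

## Working session

There is one attempt and no reset: what is moved stays moved. The work goes in short steps, Python scripts to look and compute and a tool call to move; the robot and the scene stay as the last step left them, time stands still between calls to the robot, and variables do not carry over. Pictures are saved under pics/ and viewed, at most 10 in all, crops included, and the job is handed in when it is done.

Besides the shell and the picture viewer there is one more tool, called as name([rows], argument=value, ...), one row to a line, values as JSON. arm_command: Moves the arm, as the interface text tells. Its arguments: {"type":"object","properties":{"series":{"type":"array"},"jaw":{"type":"number"}},"required":["series"]}

```bash
mkdir -p pics; cat > h.py <<'E'
import numpy as np, cv2, pickle
from workcell import ctrl
def snap(name,tag):
    im=ctrl.get_image(name); pickle.dump(im,open(f'pics/{tag}.pkl','wb')); cv2.imwrite(f'pics/{tag}.png',im['frame']); return im
def load(tag): return pickle.load(open(f'pics/{tag}.pkl','rb'))
def K(im): return np.array([[im['fx'],0,im['cx']],[0,im['fy'],im['cy']],[0,0,1.]])
def unproj(im,px,z):
    R=cv2.Rodrigues(np.array(im['rvec'],float))[0]; t=np.array(im['tvec'],float).ravel()
    c=-R.T@t; out=[]
    for u,v in np.atleast_2d(px):
        d=R.T@np.linalg.solve(K(im),[u,v,1.]); out.append((c+d*(z-c[2])/d[2])[:2])
    return np.array(out)
def proj(im,P):
    return cv2.projectPoints(np.array(P,float).reshape(-1,1,3),np.array(im['rvec'],float),np.array(im['tvec'],float),K(im),None)[0][:,0]
def crop(im,x0,y0,x1,y1,tag,s):
    cv2.imwrite(f'pics/{tag}.png',cv2.resize(im['frame'][y0:y1,x0:x1],None,fx=s,fy=s,interpolation=cv2.INTER_CUBIC))
E
python3 - <<'E'
from h import *
a=snap('top','top0');b=snap('scene','sc0')
np.set_printoptions(precision=3,suppress=True)
for i in (a,b):
    R=cv2.Rodrigues(np.array(i['rvec'],float))[0];print(i['fx'],-R.T@np.array(i['tvec']).ravel(),R[2])
print(ctrl.get_obs())
cv2.imwrite('pics/both.png',cv2.resize(np.vstack([a['frame']]),None,fx=1.4,fy=1.4))
E
```

```text
495.83743038700766 [ 349.254  -26.339 1650.537] [ 0.119 -0.001 -0.993]
384.03382152828993 [1326.67  -487.014  740.217] [-0.7    0.412 -0.583]
{'t': 0.1, 'qpos': array([ 1.235,  0.424,  1.631, -0.   ,  1.089, -0.019]), 'qvel': array([ 0.   , -0.002, -0.003,  0.   ,  0.   , -0.001]), 'joint_torque': array([  0.   , -54.562, -27.432,   0.065,   0.019,  -0.   ]), 'ee_pos': array([194.525, 593.446, 240.969]), 'orientation': array([-0.495, -3.102,  0.002]), 'ft_force': array([-0.086, -0.557, -0.001]), 'moment': array([ 0.008, -0.036, -0.012]), 'grasp_force': 0.0, 'width': 87.66206436641642}
```

View pics/top0.png

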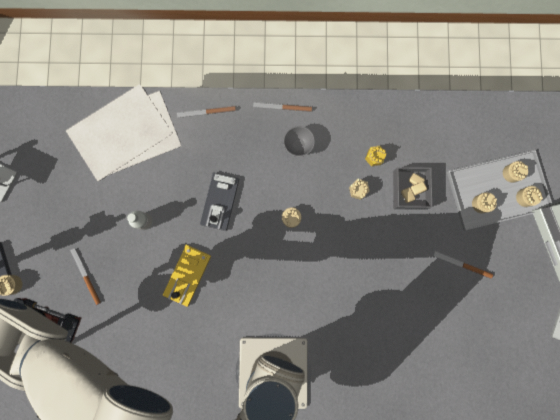

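View pics/sc0.png

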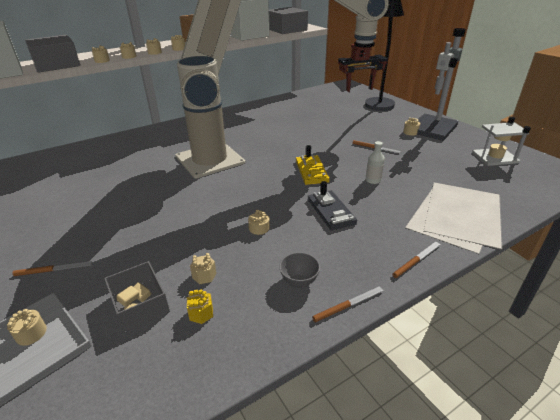

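The top view shows the steel vise at about (222,200), the yellow vise at (187,275), the hex cast probably at (359,188), its yellow twin at (376,155), and the round cast at (291,217). I'll enlarge these.

```bash
python3 - <<'E'
from h import *
a=load('top0');b=load('sc0')
f=lambda im,x,y,w,h,s:cv2.resize(im['frame'][y:y+h,x:x+w],None,fx=s,fy=s,interpolation=cv2.INTER_CUBIC)
# left: vise (190,160)-(254,235) x8 wide 400;  right: cast (335,165) 50x... 
v=f(a,196,165,50,70,8); c=f(a,339,169,40,40,10)
out=np.zeros((560,800,3),np.uint8); out[:560,:400]=v; out[:400,400:]=c
cv2.imwrite('pics/c1.png',out)
v=f(b,300,175,60,60,6.66667)[:400,:400]; c=f(b,183,245,40,45,10)
out=np.zeros((450,800,3),np.uint8); out[:v.shape[0],:v.shape[1]]=v; out[:450,400:]=c
cv2.imwrite('pics/c2.png',out)
E
```

```text
(no output)
```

View pics/c1.png

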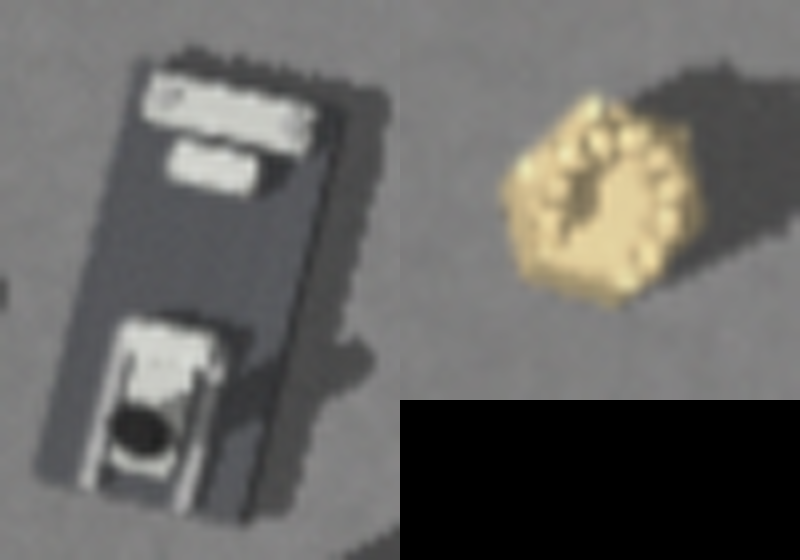

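View pics/c2.png

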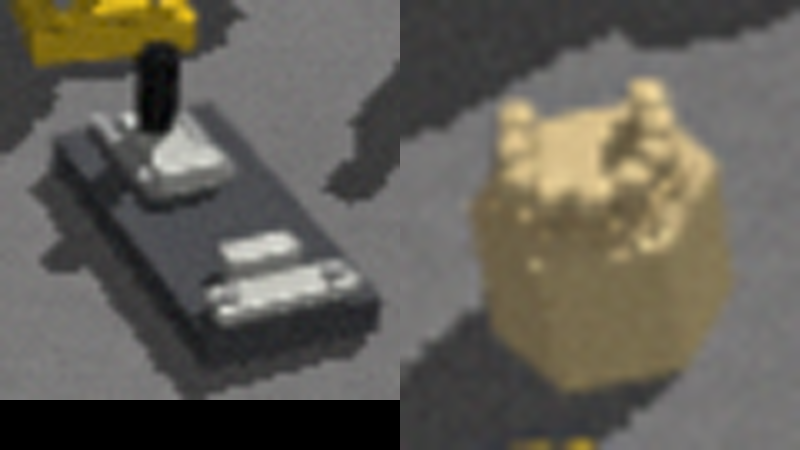

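```bash
cat > fit.py <<'E'
from h import *
from scipy.optimize import minimize
def castpts(x,y,th,z0=0):
    a=th+np.pi/6+np.arange(6)*np.pi/3; r=28/np.cos(np.pi/6)
    P=[[x+r*np.cos(t),y+r*np.sin(t),z0+z] for z in (0,45) for t in a]
    return np.array(P)
def mask(im,box,s=6):
    x0,y0,x1,y1=box; f=cv2.resize(im['frame'][y0:y1,x0:x1],None,fx=s,fy=s,interpolation=cv2.INTER_LINEAR).astype(float)
    return ((f[...,2]-f[...,0])>35).astype(np.uint8)
def sil(im,box,p,z0,shape,s=6,rt=23):
    P=castpts(*p,z0); a=np.linspace(0,6.28,24)
    q=np.vstack([proj(im,P)]); 
    t=proj(im,np.c_[p[0]+rt*np.cos(a),p[1]+rt*np.sin(a),0*a+z0+57])
    m=np.zeros(shape,np.uint8)
    for k in (q,np.vstack([t,proj(im,P[6:])])):
        h=cv2.convexHull(((k-np.array(box[:2])+.5)*s-.5).astype(np.float32)*16)
        cv2.fillPoly(m,[np.round(h).astype(np.int32)],1,shift=4)
    return m
def fit(ims,boxes,p0,z0=0,rt=23):
    M=[mask(i,b) for i,b in zip(ims,boxes)]
    f=lambda p:sum((m^sil(i,b,p,z0,m.shape,rt=rt)).sum()/m.sum() for m,i,b in zip(M,ims,boxes))
    best=None
    for d in (0,.17,.35,.52,.7,.87):
        r=minimize(f,[p0[0],p0[1],p0[2]+d],method='Nelder-Mead',options=dict(initial_simplex=[[p0[0],p0[1],p0[2]+d],[p0[0]+5,p0[1],p0[2]+d],[p0[0],p0[1]+5,p0[2]+d],[p0[0],p0[1],p0[2]+d+.15]]))
        if best is None or r.fun<best.fun: best=r
    return best
E
python3 - <<'E'
from fit import *
np.set_printoptions(precision=3,suppress=True)
a=load('top0');b=load('sc0')
T=[342,172,378,205];S=[185,247,222,288]
c0=unproj(a,[[359,189]],25)[0]
for ims,bx in (([a],[T]),([b],[S]),([a,b],[T,S])):
    r=fit(ims,bx,[*c0,0]);print(r.x,np.degrees(r.x[2])%60,r.fun)
px=lambda L:np.array(L)/8-.5+[196,165]+.0
bed=unproj(a,px([[138,60],[38,478],[245,520],[338,105]]),20);print('bed top',bed, bed.mean(0))
e=(bed[0]-bed[1]);print(np.degrees(np.arctan2(e[1],e[0])),np.linalg.norm(e)); e=(bed[3]-bed[2]);print(np.degrees(np.arctan2(e[1],e[0])),np.linalg.norm(e));print(np.linalg.norm(bed[0]-bed[3]),np.linalg.norm(bed[1]-bed[2]))
print('fixed face',unproj(a,px([[167,180],[255,195]]),34),'slide',unproj(a,px([[120,318],[222,332]]),34))
print('handle',unproj(a,px([[142,430]]),75))
ps=lambda L:np.array(L)/6.6667-.5+[300,175]
print('sc handle top',unproj(b,ps([[160,52]]),75),'fixed top corners',unproj(b,ps([[220,240],[295,230],[300,250],[228,265]]),34),'bed far corners',unproj(b,ps([[205,325],[380,300],[52,145],[210,105]]),20))
# rectified teeth view z=58 from both, 2.5x
r=fit([a,b],[T,S],[*c0,0]).x
g=np.arange(-45,45,.25);X,Y=np.meshgrid(r[0]-g,r[1]-g,indexing='ij')
o=[]
for im in (a,b):
    q=proj(im,np.c_[X.ravel(),Y.ravel(),np.full(X.size,56)]).reshape(*X.shape,2).astype(np.float32)
    w=cv2.remap(im['frame'],q[...,0],q[...,1],cv2.INTER_CUBIC); 
    o.append(w)
cv2.imwrite('pics/rect.png',np.hstack(o))
E
```

```text
[ 594.828 -277.582    0.819] 46.89820851672763 0.08396254907882815
[ 595.125 -277.491    0.057] 3.258244915811402 0.11951447245564893
[ 594.852 -277.948    0.782] 44.78874571707875 0.2135454085198487
bed top [[647.568 208.125]
 [472.558 244.768]
 [456.024 159.172]
 [629.328 124.366]] [551.369 184.108]
-11.825646391463556 178.80555603008838
-11.355933242745202 176.7646206781435
85.7212664998082 87.17819375538136
fixed face [[594.963 192.873]
 [589.054 156.495]] slide [[537.557 210.716]
 [532.161 168.754]]
handle [[487.935 194.755]]
sc handle top [[491.962 196.426]] fixed top corners [[588.228 160.343]
 [601.185 194.569]
 [614.715 186.245]
 [605.638 151.135]] bed far corners [[621.61  126.247]
 [650.754 204.96 ]
 [463.477 153.841]
 [478.115 242.763]]
```

View pics/rect.png

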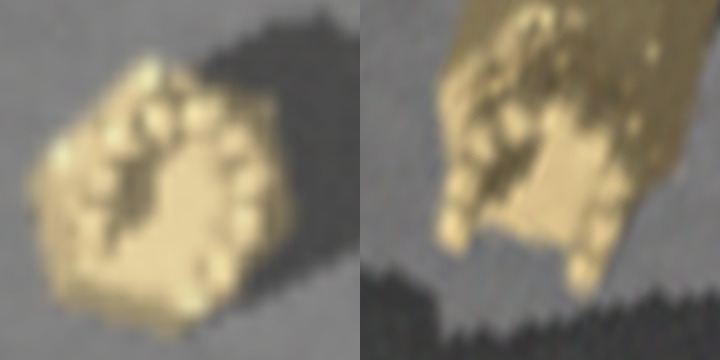

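The cast's horseshoe opens towards the bottom-left of the rectified view and its front points up-right, so cast x is at about -14°. Next I'll refine the vise with intensity profiles.

```bash
python3 - <<'E'
from h import *
np.set_printoptions(precision=2,suppress=True,linewidth=200)
a=load('top0');b=load('sc0')
def rect(im,s,yaw,z,xs,ys):
    c,sn=np.cos(yaw),np.sin(yaw);X,Y=np.meshgrid(xs,ys,indexing='ij')
    q=proj(im,np.c_[(s[0]+c*X-sn*Y).ravel(),(s[1]+sn*X+c*Y).ravel(),np.full(X.size,z)]).reshape(*X.shape,2).astype(np.float32)
    return cv2.remap(im['frame'],q[...,0],q[...,1],cv2.INTER_LINEAR).mean(-1)
s=(566.7,179.7)
xs=np.arange(-120,90,.5)
def edges(p,xs,th=.8):
    g=np.gradient(cv2.GaussianBlur(p.astype(np.float32).reshape(-1,1),(1,9),1.5).ravel(),xs)
    return [(round(float(xs[i]),1),round(float(g[i]),1)) for i in range(1,len(g)-1) if abs(g[i])>th and abs(g[i])>=abs(g[i-1]) and abs(g[i])>abs(g[i+1])]
# yaw: maximise sharpness of long bed edges
for n,im in (('top',a),('sc',b)):
    for yaw in np.radians([-12.5,-12,-11.5,-11,-10.5]):
        p=rect(im,s,yaw,20,np.arange(-85,65,1.),np.arange(-70,70,.5)).mean(0)
        p2=rect(im,s,yaw,34,np.arange(-60,60,.5),np.arange(-13,13,1.)).mean(1)
        print(n,np.degrees(yaw),'y',edges(p,np.arange(-70,70,.5),1.5),'x34',edges(p2,np.arange(-60,60,.5),2.5))
yaw=np.radians(-11.6)
for n,im in (('top',a),('sc',b)):
    for z in(20,34): print(n,z,'bedx',edges(rect(im,s,yaw,z,xs,np.arange(25,42,1.)).mean(1),xs,1.5),'jaw mid',edges(rect(im,s,yaw,z,xs,np.arange(-13,13,1.)).mean(1),xs,2.5))
    print('jawy fixed',edges(rect(im,s,yaw,34,np.arange(30,36,.5),np.arange(-40,40,.5)).mean(0),np.arange(-40,40,.5),3),'slide',edges(rect(im,s,yaw,34,np.arange(-44,-35,.5),np.arange(-40,40,.5)).mean(0),np.arange(-40,40,.5),3))
g=lambda im:rect(im,s,yaw,34,np.arange(100,-120,-.5),np.arange(60,-60,-.5))
cv2.imwrite('pics/vr.png',np.hstack([g(a),g(b)]))
E
```

```text
top -12.5 y [(-63.5, -7.5), (-46.5, -3.5), (-41.5, 4.7), (-33.0, 1.5), (-20.5, 3.8), (-10.0, 3.9), (15.5, -1.5), (25.5, -5.3), (38.0, -2.0), (46.0, 6.6)] x34 [(-58.5, 4.2), (-48.0, 4.2), (-34.0, -18.8), (-26.0, 3.3), (25.5, 18.8), (41.5, -16.4), (47.5, 17.3)]
top -12.000000000000002 y [(-63.5, -7.1), (-46.5, -3.4), (-41.5, 4.5), (-33.0, 1.7), (-20.0, 3.9), (-12.5, 2.5), (-9.0, 3.8), (16.0, -1.8), (26.0, -4.9), (37.5, -1.9), (46.0, 6.4)] x34 [(-58.5, 4.3), (-48.0, 4.4), (-34.0, -18.8), (-26.5, 3.4), (25.5, 18.8), (41.5, -16.3), (47.5, 17.1)]
top -11.5 y [(-63.5, -6.6), (-46.5, -3.2), (-41.5, 4.2), (-33.5, 1.8), (-19.0, 4.1), (-13.0, 1.9), (-8.5, 3.8), (16.5, -2.1), (26.5, -4.5), (37.0, -1.8), (46.5, 6.2)] x34 [(-58.5, 4.4), (-48.0, 4.6), (-34.0, -18.7), (-26.5, 3.4), (25.5, 18.8), (41.5, -16.3), (47.5, 16.9)]
top -11.0 y [(-63.5, -6.1), (-46.5, -2.8), (-41.5, 3.7), (-34.0, 1.9), (-18.5, 4.3), (-7.5, 3.9), (17.5, -2.5), (27.5, -4.3), (36.5, -1.8), (46.5, 5.8)] x34 [(-58.5, 4.4), (-48.0, 4.8), (-34.0, -18.7), (-26.5, 3.5), (25.5, 18.9), (41.5, -16.3), (47.5, 16.7)]
top -10.5 y [(-64.0, 
[... 2484 characters left out ...]
3.0, 4.0), (-50.5, -9.1), (-33.5, -7.8), (-22.5, 4.6), (13.0, 11.2), (27.5, -9.5), (41.5, 12.4), (61.0, -13.4), (69.0, -9.4)]
sc 34 bedx [(-115.5, 3.6), (-112.5, 3.3), (-109.5, 3.6), (-100.0, 2.2), (-83.5, -2.7), (58.0, 5.4), (70.5, 2.8), (78.0, -5.2)] jaw mid [(-118.5, 3.2), (-78.5, -3.1), (-67.5, 9.5), (-59.0, 5.6), (-32.0, -12.0), (-16.0, -6.9), (-5.5, 2.9), (29.0, 15.8), (44.5, -13.7), (58.0, 12.4), (77.5, -13.8), (84.5, -9.6)]
jawy fixed [(-18.0, 17.7), (6.0, 4.2), (17.5, -14.4), (33.5, 5.8)] slide [(-25.5, 12.5), (-21.0, -6.5), (-15.5, 17.9), (19.0, -14.8), (35.0, 6.2)][ WARN:0@1.091] global loadsave.cpp:1063 imwrite_ Unsupported depth image for selected encoder is fallbacked to CV_8U.
```

View pics/vr.png

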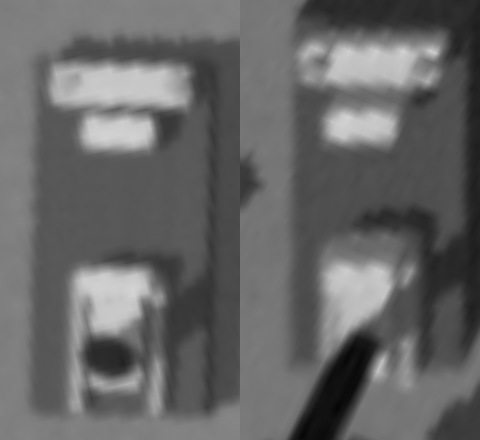

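The vise fits the rectified view, with the fixed jaw at the top and the handle at the bottom. The seat comes out at about (566.9, 180.7) with yaw -12°, and the cast at (594.9, -277.6) with yaw about -14°. Moving over the cast.

arm_command([
  {"linear": [0,0,0],"turn": 0.15},
  {"linear": [0,0,0],"turn": 0.15},
  {"linear": [0,0,0],"turn": 0.15},
  {"linear": [-0.037,-0.0145,0],"turn": 0},
  {"linear": [-0.037,-0.0145,0],"turn": 0},
  {"linear": [-0.037,-0.0145,0],"turn": 0},
  {"linear": [-0.037,-0.0145,0],"turn": 0},
  {"linear": [-0.037,-0.0145,0],"turn": 0},
  {"linear": [-0.037,-0.0145,0],"turn": 0},
  {"linear": [-0.037,-0.0145,0],"turn": 0},
], jaw=1)

```text
t: 1.1
ee_pos: [311.0, 339.5, 241.5]
orientation: [-1.175, -2.914, 0.001]
ft_force: [1.0, -0.6, 0.2]
width: 87.8
grasp_force: 0.0
```

arm_command([
  {"linear": [-0.037,-0.0145,0],"turn": 0},
  {"linear": [-0.037,-0.0145,0],"turn": 0},
  {"linear": [-0.037,-0.0145,0],"turn": 0},
  {"linear": [-0.037,-0.0145,0],"turn": 0},
  {"linear": [-0.037,-0.0145,0],"turn": 0},
  {"linear": [-0.037,-0.0145,0],"turn": 0},
  {"linear": [-0.037,-0.0145,0],"turn": 0},
  {"linear": [-0.037,-0.0145,0],"turn": 0},
  {"linear": [-0.037,-0.0145,0],"turn": 0},
  {"linear": [-0.037,-0.0145,0],"turn": 0},
])

```text
t: 2.1
ee_pos: [476.8, -21.7, 241.5]
orientation: [-1.175, -2.913, 0.0]
ft_force: [0.9, 0.6, -0.1]
width: 87.9
grasp_force: 0.0
```

arm_command([
  {"linear": [-0.037,-0.0145,0],"turn": 0},
  {"linear": [-0.037,-0.0145,0],"turn": 0},
  {"linear": [-0.037,-0.0145,0],"turn": 0},
  {"linear": [-0.037,-0.0145,0],"turn": 0},
  {"linear": [-0.037,-0.0145,0],"turn": 0},
  {"linear": [-0.037,-0.0145,0],"turn": 0},
  {"linear": [0,0,0],"turn": 0},
  {"linear": [0,0,0],"turn": 0},
])

```text
t: 2.9
ee_pos: [575.6, -237.1, 240.8]
orientation: [-1.177, -2.911, -0.0]
ft_force: [1.1, 0.9, -0.0]
width: 88.1
grasp_force: 0.0
```

```bash
cat >> h.py <<'E'
def delta(x,y,z,yaw):
    "shift in tool axes (m) and turn to reach tool-y at yaw deg"
    o=ctrl.get_obs(); R=cv2.Rodrigues(np.array(o['orientation'],float))[0]
    cur=np.degrees(np.arctan2(R[1,1],R[0,1])); d=((cur-yaw)+90)%180-90
    print('t',o['t'],'pos',np.round(o['ee_pos'],1),'yaw',round(cur,2),'tilt',np.round(R[:2,2],4),'w',round(o['width'],1),'F',np.round(o['ft_force'],1),'g',round(o['grasp_force'],1))
    print('tool shift mm',np.round(R.T@(np.array([x,y,z])-o['ee_pos']),1),'turn',round(np.radians(d),3))
E
python3 - <<'E'
from fit import *
delta(594.9,-277.6,140,46)
E
```

```text
t 2.9 pos [ 575.6 -237.1  240.8] yaw 45.98 tilt [-0.0014  0.0008] w 88.1 F [ 1.1  0.9 -0. ] g 0.0
tool shift mm [-42.2 -15.7 100.8] turn -0.0
```

arm_command([
  {"linear": [-0.021,-0.008,0],"turn": 0},
  {"linear": [-0.021,-0.008,0],"turn": 0},
  {"linear": [0,0,0.04],"turn": 0},
  {"linear": [0,0,0.04],"turn": 0},
  {"linear": [0,0,0.02],"turn": 0},
  {"linear": [0,0,0],"turn": 0},
  {"linear": [0,0,0],"turn": 0},
])

```text
t: 3.6
ee_pos: [595.2, -276.4, 142.1]
orientation: [-1.174, -2.914, -0.0]
ft_force: [0.5, 0.0, 0.1]
width: 87.8
grasp_force: 0.0
```

```bash
python3 - <<'E'
from fit import *
delta(594.9,-277.6,38,46)
a=snap('top','top1');b=snap('scene','sc1')
f=lambda im,x,y,w,h,s:cv2.resize(im['frame'][y:y+h,x:x+w],None,fx=s,fy=s,interpolation=cv2.INTER_CUBIC)
cv2.imwrite('pics/g1.png',np.hstack([f(a,309,140,100,100,4),f(b,153,200,100,100,4)]))
E
```

```text
t 3.6 pos [ 595.2 -276.4  142.1] yaw 46.12 tilt [-0.0005  0.0004] w 87.8 F [0.5 0.  0.1] g 0.0
tool shift mm [ -0.7  -1.1 104.1] turn 0.002
```

View pics/g1.png

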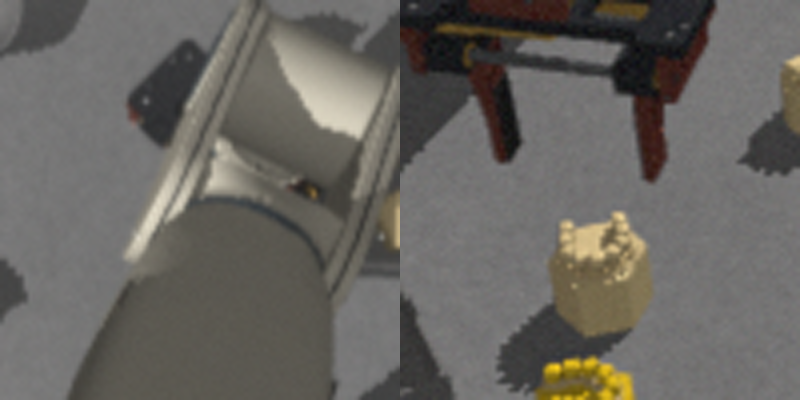

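The scene crop shows both fingers straddling the cast from above, one on each side, at crop (500,150) and (650,170). I'll descend and grip.

arm_command([
  {"linear": [-0.0005,-0.001,0.03],"turn": 0},
  {"linear": [0,0,0.03],"turn": 0},
  {"linear": [0,0,0.025],"turn": 0},
  {"linear": [0,0,0.015],"turn": 0},
  {"linear": [0,0,0.004],"turn": 0},
  {"linear": [0,0,0],"turn": 0},
  {"linear": [0,0,0],"turn": 0},
])

```text
t: 4.4
ee_pos: [595.9, -278.9, 39.1]
orientation: [1.174, 2.911, -0.0]
ft_force: [-0.0, 0.1, 0.9]
width: 87.9
grasp_force: 0.0
```

arm_command([
  {"linear": [0,0,0],"turn": 0},
  {"linear": [0,0,0],"turn": 0},
  {"linear": [0,0,0],"turn": 0},
  {"linear": [0,0,0],"turn": 0},
  {"linear": [0,0,0],"turn": 0},
  {"linear": [0,0,0],"turn": 0},
  {"linear": [0,0,0],"turn": 0},
  {"linear": [0,0,0],"turn": 0},
], jaw=-1)

```text
t: 5.2
ee_pos: [595.1, -278.4, 37.9]
orientation: [1.175, 2.913, 0.0]
ft_force: [0.2, 1.4, 4.2]
width: 56.8
grasp_force: 28.9
```

```bash
python3 - <<'E'
from fit import *
delta(594.9,-277.6,38,46)
E
```

```text
t 5.2 pos [ 595.1 -278.4   37.9] yaw 46.06 tilt [ 0.0003 -0.    ] w 56.8 F [0.2 1.4 4.2] g 28.9
tool shift mm [ 0.7  0.5 -0.1] turn 0.001
```

arm_command([
  {"linear": [0,0,-0.01],"turn": 0},
  {"linear": [0,0,-0.025],"turn": 0},
  {"linear": [0,0,-0.03],"turn": 0},
  {"linear": [0,0,-0.03],"turn": 0},
  {"linear": [0,0,-0.025],"turn": -0.034},
  {"linear": [0.01,0.01,0],"turn": 0},
  {"linear": [0.018,0.018,0],"turn": 0},
  {"linear": [0.025,0.0245,0],"turn": 0},
  {"linear": [0.025,0.0245,0],"turn": 0},
  {"linear": [0.025,0.0245,0],"turn": 0},
])

```text
t: 6.2
ee_pos: [584.5, -131.8, 155.8]
orientation: [-1.126, -2.929, 0.0]
ft_force: [-0.3, -0.3, -2.9]
width: 56.8
grasp_force: 29.0
```

arm_command([
  {"linear": [0.025,0.0245,0],"turn": 0},
  {"linear": [0.025,0.0245,0],"turn": 0},
  {"linear": [0.025,0.0245,0],"turn": 0},
  {"linear": [0.025,0.0245,0],"turn": 0},
  {"linear": [0.025,0.0245,0],"turn": 0},
  {"linear": [0.025,0.0245,0],"turn": 0},
  {"linear": [0.025,0.0245,0],"turn": 0},
  {"linear": [0.02,0.018,0],"turn": 0},
  {"linear": [0.01,0.01,0],"turn": 0},
  {"linear": [0,0,0],"turn": 0},
])

```text
t: 7.2
ee_pos: [566.1, 152.9, 156.5]
orientation: [-1.122, -2.933, 0.002]
ft_force: [0.1, -0.3, -2.7]
width: 56.4
grasp_force: 29.0
```

```bash
python3 - <<'E'
from fit import *
delta(566.9,180.7,100,48)
b=snap('scene','sc2')
f=lambda im,x,y,w,h,s:cv2.resize(im['frame'][y:y+h,x:x+w],None,fx=s,fy=s,interpolation=cv2.INTER_CUBIC)
cv2.imwrite('pics/g2.png',f(b,280,110,100,120,5))
E
```

```text
t 7.2 pos [566.1 152.9 156.5] yaw 48.14 tilt [-0.0018 -0.0004] w 56.4 F [ 0.1 -0.3 -2.7] g 29.0
tool shift mm [17.9 21.3 56.5] turn 0.002
```

View pics/g2.png

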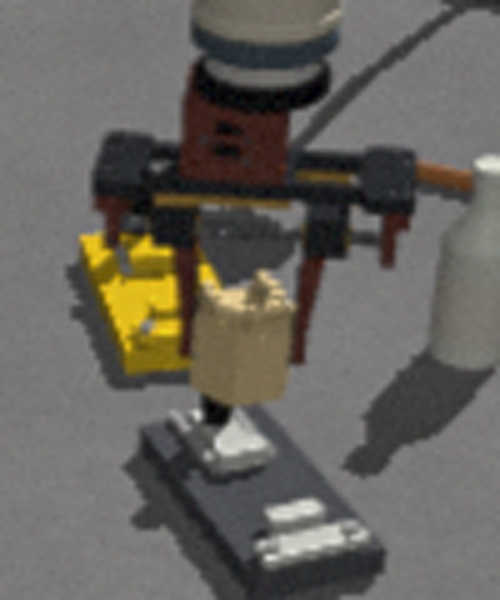

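The cast is held level between the fingers at crop (240,340), just above the vise and clear of the handle. Moving over the seat.

arm_command([
  {"linear": [0.0095,0.01,0],"turn": 0.002},
  {"linear": [0.0095,0.01,0],"turn": 0},
  {"linear": [0,0,0.025],"turn": 0},
  {"linear": [0,0,0.025],"turn": 0},
  {"linear": [0,0,0],"turn": 0},
  {"linear": [0,0,0],"turn": 0},
  {"linear": [0,0,0],"turn": 0},
])

```text
t: 7.95
ee_pos: [567.5, 179.1, 108.9]
orientation: [1.128, 2.93, 0.002]
ft_force: [0.9, -0.0, -3.3]
width: 56.7
grasp_force: 29.0
```

```bash
python3 - <<'E'
from fit import *
delta(565.3,181.0,80,48)
b=snap('scene','sc3');o=ctrl.get_obs();p=o['ee_pos'];z0=p[2]-37.9
c=proj(b,[[p[0],p[1],z0+25]])[0].astype(int);S=[c[0]-20,c[1]-22,c[0]+20,c[1]+22]
M=mask(b,S)
for dx in range(-4,5,1):
    print([int((M^sil(b,S,[p[0]+dx,p[1]+dy,np.radians(-12)],z0,M.shape)).sum()) for dy in range(-4,5)])
E
```

```text
t 7.95 pos [567.5 179.1 108.9] yaw 47.88 tilt [0.0018 0.0005] w 56.7 F [ 0.9 -0.  -3.3] g 29.0
tool shift mm [ 2.9 -0.2 28.9] turn -0.002
[8782, 8303, 7998, 7550, 7292, 7230, 7225, 7441, 7711]
[8454, 7993, 7622, 7312, 7161, 7180, 7237, 7439, 7806]
[8116, 7760, 7414, 7200, 7077, 7130, 7279, 7528, 7897]
[7881, 7589, 7324, 7168, 7137, 7192, 7396, 7721, 8032]
[7770, 7500, 7358, 7299, 7326, 7426, 7612, 7929, 8255]
[7753, 7501, 7509, 7403, 7459, 7676, 7910, 8213, 8625]
[7830, 7580, 7572, 7646, 7716, 7943, 8212, 8481, 8866]
[7857, 7728, 7744, 7917, 8002, 8284, 8567, 8801, 9214]
[7951, 7941, 7965, 8166, 8337, 8575, 8839, 9169, 9483]
```

arm_command([
  {"linear": [0.0024,0.0003,0.01],"turn": -0.002},
  {"linear": [0,0,0.012],"turn": 0},
  {"linear": [0,0,0.009],"turn": 0},
  {"linear": [0,0,0],"turn": 0},
  {"linear": [0,0,0],"turn": 0},
  {"linear": [0,0,0],"turn": 0},
  {"linear": [0,0,0],"turn": 0},
])

```text
t: 8.7
ee_pos: [565.3, 180.8, 77.0]
orientation: [1.125, 2.933, 0.001]
ft_force: [-0.1, -0.3, -3.3]
width: 56.7
grasp_force: 29.0
```

```bash
python3 - <<'E'
from fit import *
delta(565.9,180.9,58,48)
b=snap('scene','sc4')
f=lambda im,x,y,w,h,s:cv2.resize(im['frame'][y:y+h,x:x+w],None,fx=s,fy=s,interpolation=cv2.INTER_CUBIC)
cv2.imwrite('pics/g4.png',f(b,295,160,70,70,8))
E
```

```text
t 8.7 pos [565.3 180.8  77. ] yaw 48.01 tilt [0.0006 0.0002] w 56.7 F [-0.1 -0.3 -3.3] g 29.0
tool shift mm [-0.3  0.5 19. ] turn 0.0
```

View pics/g4.png

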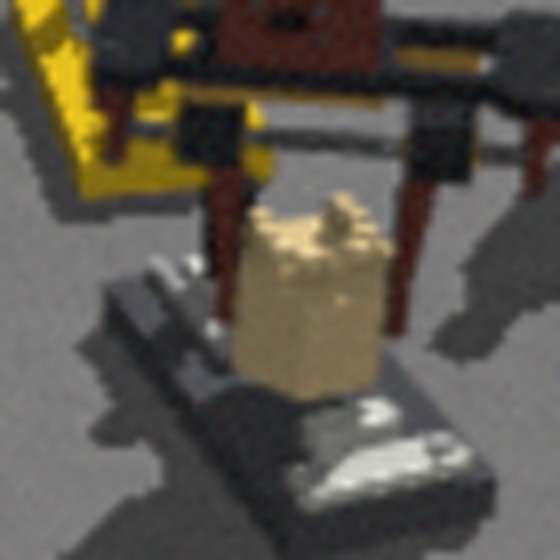

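The cast sits just behind the fixed jaw, its front flat parallel to it at crop (340,385), and is centred across the bed. Lowering slowly.

arm_command([
  {"linear": [-0.0003,0.0005,0.003],"turn": 0},
  {"linear": [0,0,0.003],"turn": 0},
  {"linear": [0,0,0.003],"turn": 0},
  {"linear": [0,0,0.002],"turn": 0},
  {"linear": [0,0,0],"turn": 0},
  {"linear": [0,0,0],"turn": 0},
])

```text
t: 9.35
ee_pos: [565.5, 180.9, 65.5]
orientation: [-1.125, -2.933, 0.0]
ft_force: [0.8, -0.4, -2.6]
width: 56.4
grasp_force: 29.5
```

arm_command([
  {"linear": [0,0,0.002],"turn": 0},
  {"linear": [0,0,0.002],"turn": 0},
  {"linear": [0,0,0.001],"turn": 0},
  {"linear": [0,0,0.001],"turn": 0},
  {"linear": [0,0,0],"turn": 0},
  {"linear": [0,0,0],"turn": 0},
])

```text
t: 9.95
ee_pos: [565.5, 180.9, 59.6]
orientation: [-1.125, -2.933, 0.0]
ft_force: [-0.6, 0.8, -4.0]
width: 56.7
grasp_force: 29.5
```

It slipped between the jaws without touching. Now the last 1–2 mm.

arm_command([
  {"linear": [0,0,0.0007],"turn": 0},
  {"linear": [0,0,0.0005],"turn": 0},
  {"linear": [0,0,0],"turn": 0},
  {"linear": [0,0,0],"turn": 0},
])

```text
t: 10.35
ee_pos: [565.5, 180.9, 58.4]
orientation: [-1.125, -2.933, 0.0]
ft_force: [-1.6, 0.4, -3.9]
width: 56.6
grasp_force: 29.5
```

arm_command([
  {"linear": [0,0,0.0005],"turn": 0},
  {"linear": [0,0,0.0003],"turn": 0},
  {"linear": [0,0,0],"turn": 0},
  {"linear": [0,0,0],"turn": 0},
])

```text
t: 10.75
ee_pos: [565.5, 180.9, 57.9]
orientation: [-1.125, -2.933, 0.0]
ft_force: [-4.4, -0.6, 3.6]
width: 57.0
grasp_force: 29.4
```

Fz has changed sign, so the cast is on the bed. Releasing and lifting.

arm_command([
  {"linear": [0,0,0],"turn": 0},
  {"linear": [0,0,0],"turn": 0},
  {"linear": [0,0,0],"turn": 0},
  {"linear": [0,0,0],"turn": 0},
  {"linear": [0,0,0],"turn": 0},
  {"linear": [0,0,-0.01],"turn": 0},
  {"linear": [0,0,-0.03],"turn": 0},
  {"linear": [0,0,-0.04],"turn": 0},
  {"linear": [0,0,-0.04],"turn": 0},
  {"linear": [0,0,0],"turn": 0},
], jaw=1)

```text
t: 11.75
ee_pos: [569.0, 181.9, 184.0]
orientation: [1.123, 2.925, 0.01]
ft_force: [0.2, 0.5, 0.5]
width: 87.5
grasp_force: 0.0
```

```bash
python3 - <<'E'
from fit import *
delta(478,200,170,78)
b=snap('scene','sc5');a=snap('top','top5')
f=lambda im,x,y,w,h,s:cv2.resize(im['frame'][y:y+h,x:x+w],None,fx=s,fy=s,interpolation=cv2.INTER_CUBIC)
cv2.imwrite('pics/g5.png',f(b,295,165,70,70,8))
E
```

```text
t 11.75 pos [569.  181.9 184. ] yaw 48.01 tilt [0.0099 0.003 ] w 87.5 F [0.2 0.5 0.5] g 0.0
tool shift mm [ 79.8 -47.6  13.2] turn -0.523
```

View pics/g5.png

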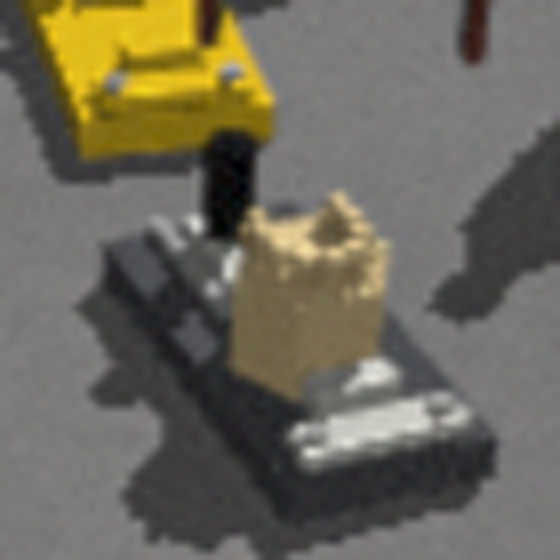

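The cast stands upright, free of the fingers, between the open jaws with its front to the fixed jaw at crop (310,390). The handle is at crop (230,180). I'll close the fingers and go behind the handle.

arm_command([
  {"linear": [0,0,0],"turn": -0.13},
  {"linear": [0,0,0],"turn": -0.13},
  {"linear": [0,0,0],"turn": -0.13},
  {"linear": [0,0,0],"turn": -0.133},
  {"linear": [0.03,0,0],"turn": 0},
  {"linear": [0.03,-0.001,0],"turn": 0},
  {"linear": [0.03,-0.001,0],"turn": 0},
  {"linear": [0.03,0,0],"turn": 0},
  {"linear": [0,0,0],"turn": 0},
  {"linear": [0,0,0],"turn": 0},
], jaw=-1)

```text
t: 12.85
ee_pos: [447.2, 203.9, 177.0]
orientation: [-0.327, -3.123, 0.001]
ft_force: [-0.2, -0.6, -0.2]
width: 11.1
grasp_force: 0.0
```

```bash
python3 - <<'E'
from fit import *
delta(449.4,205,65,78)
E
```

```text
t 12.85 pos [447.2 203.9 177. ] yaw 78.03 tilt [-0.0012 -0.0007] w 11.1 F [-0.2 -0.6 -0.2] g 0.0
tool shift mm [ -2.    1.7 112. ] turn 0.001
```

arm_command([
  {"linear": [0,0.0015,0.03],"turn": 0},
  {"linear": [0,0,0.03],"turn": 0},
  {"linear": [0,0,0.03],"turn": 0},
  {"linear": [0,0,0.022],"turn": 0},
  {"linear": [0,0,0],"turn": 0},
  {"linear": [0,0,0],"turn": 0},
  {"linear": [-0.006,0,0],"turn": 0},
  {"linear": [-0.006,0,0],"turn": 0},
  {"linear": [0,0,0],"turn": 0},
  {"linear": [0,0,0],"turn": 0},
])

```text
t: 13.85
ee_pos: [460.5, 202.9, 66.4]
orientation: [0.329, 3.123, 0.001]
ft_force: [0.3, -1.3, -0.2]
width: 0.6
grasp_force: 0.0
```

arm_command([
  {"linear": [-0.002,0,0],"turn": 0},
  {"linear": [-0.002,0,0],"turn": 0},
  {"linear": [-0.002,0,0],"turn": 0},
  {"linear": [-0.002,0,0],"turn": 0},
  {"linear": [0,0,0],"turn": 0},
  {"linear": [0,0,0],"turn": 0},
])

```text
t: 14.45
ee_pos: [467.5, 201.2, 65.6]
orientation: [-0.329, -3.124, 0.0]
ft_force: [-2.5, 1.7, 2.1]
width: 0.4
grasp_force: 0.8
```

```bash
python3 - <<'E'
from fit import *
delta(469,200.7,65,78)
E
```

```text
t 14.45 pos [467.5 201.2  65.6] yaw 77.98 tilt [-0.0004 -0.0001] w 0.4 F [-2.5  1.7  2.1] g 0.8
tool shift mm [-1.6 -0.2  0.6] turn -0.0
```

Starting to touch the handle. I'll push in 1 mm rows and watch the force.

arm_command([
  {"linear": [-0.001,0,0],"turn": 0},
  {"linear": [-0.001,0,0],"turn": 0},
  {"linear": [0,0,0],"turn": 0},
])

```text
t: 14.75
ee_pos: [469.4, 200.8, 65.6]
orientation: [-0.329, -3.124, 0.0]
ft_force: [-3.0, 2.3, 3.9]
width: 0.5
grasp_force: 2.0
```

arm_command([
  {"linear": [-0.001,0,0],"turn": 0},
  {"linear": [-0.001,0,0],"turn": 0},
  {"linear": [0,0,0],"turn": 0},
])

```text
t: 15.05
ee_pos: [470.5, 200.5, 65.6]
orientation: [-0.329, -3.122, 0.001]
ft_force: [-7.9, 4.0, 5.3]
width: 0.9
grasp_force: 4.2
```

arm_command([
  {"linear": [-0.0007,0,0],"turn": 0},
  {"linear": [0,0,0],"turn": 0},
  {"linear": [0,0,0],"turn": 0},
])

```text
t: 15.35
ee_pos: [470.6, 200.4, 65.6]
orientation: [-0.329, -3.121, 0.001]
ft_force: [-9.0, 6.0, 6.4]
width: 0.3
grasp_force: 5.4
```

arm_command([
  {"linear": [-0.001,0,0],"turn": 0},
  {"linear": [0,0,0],"turn": 0},
  {"linear": [0,0,0],"turn": 0},
])

```text
t: 15.65
ee_pos: [470.8, 200.4, 65.6]
orientation: [-0.329, -3.12, 0.001]
ft_force: [-13.3, 8.0, 9.3]
width: 0.4
grasp_force: 7.2
```

arm_command([
  {"linear": [-0.001,0,0],"turn": 0},
  {"linear": [0,0,0],"turn": 0},
  {"linear": [0,0,0],"turn": 0},
])

```text
t: 15.95
ee_pos: [470.9, 200.3, 65.6]
orientation: [-0.329, -3.118, 0.001]
ft_force: [-16.8, 9.8, 11.3]
width: 0.5
grasp_force: 9.1
```

```bash
python3 - <<'E'
from fit import *
delta(469,200.7,65,78)
a=load('sc5');b=snap('scene','sc6')
f=lambda im,x,y,w,h,s:cv2.resize(im['frame'][y:y+h,x:x+w],None,fx=s,fy=s,interpolation=cv2.INTER_CUBIC)
cv2.imwrite('pics/g6.png',f(b,290,155,80,80,7))
E
```

```text
t 15.95 pos [470.9 200.3  65.6] yaw 77.95 tilt [-0.0062 -0.0003] w 0.5 F [-16.8   9.8  11.3] g 9.1
tool shift mm [ 1.9 -0.   0.6] turn -0.001
```

View pics/g6.png

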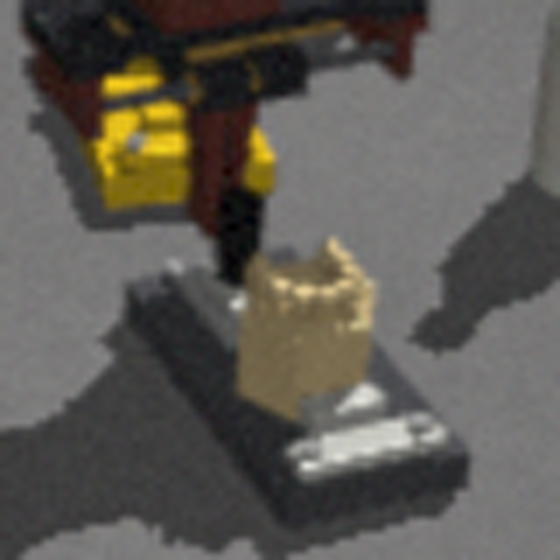

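The cast stands against the fixed jaw at crop (300,400), with the fingers pressing behind the handle at (235,230). The push has stalled at about 20 N, well above the slide friction, so it looks snug. I'll back away and check the numbers.

arm_command([
  {"linear": [0.005,0,0],"turn": 0},
  {"linear": [0.015,0,0],"turn": 0},
  {"linear": [0,0,-0.03],"turn": 0},
  {"linear": [0,0,-0.04],"turn": 0},
  {"linear": [0,0,-0.04],"turn": 0},
  {"linear": [0,0,-0.04],"turn": 0},
  {"linear": [0.01,0.04,0],"turn": 0},
  {"linear": [0.01,0.04,0],"turn": 0},
  {"linear": [0,0.045,0],"turn": 0},
  {"linear": [0,0.045,0],"turn": 0},
])

```text
t: 17.0
ee_pos: [470.4, 375.9, 215.9]
orientation: [0.329, 3.123, 0.001]
ft_force: [0.6, -0.3, 1.6]
width: 0.5
grasp_force: 0.0
```

arm_command([
  {"linear": [0,0.045,0],"turn": 0},
  {"linear": [0,0.045,0],"turn": 0},
  {"linear": [0,0.045,0],"turn": 0},
  {"linear": [0,0.03,0],"turn": 0},
  {"linear": [0,0,0],"turn": 0},
  {"linear": [0,0,0],"turn": 0},
])

```text
t: 17.6
ee_pos: [504.3, 535.7, 214.7]
orientation: [-0.328, -3.124, 0.002]
ft_force: [-0.3, -0.5, -0.3]
width: 0.4
grasp_force: 0.0
```

```bash
python3 - <<'E'
from fit import *
np.set_printoptions(precision=2,suppress=True)
delta(469,200.7,65,78)
b=snap('scene','sc7');a=snap('top','top7');a0=load('top0');b0=load('sc0');b5=load('sc5')
yaw=np.radians(-12);u=np.array([np.cos(yaw),np.sin(yaw)]);v=np.array([-u[1],u[0]]);s=np.array([566.9,180.7])
def handle(im,near):
    # dark-blob centroid at handle-top height, upsampled
    q=proj(im,[[near[0],near[1],75]])[0];x0,y0=(q-6).astype(int)
    f=cv2.resize(im['frame'][y0:y0+13,x0:x0+13],None,fx=8,fy=8,interpolation=cv2.INTER_CUBIC).max(-1)
    n,l,st,c=cv2.connectedComponentsWithStats((f<60).astype(np.uint8));i=1+st[1:,4].argmax()
    return unproj(im,[(c[i]+.5)/8-.5+[x0,y0]],75)[0],st[i,4]
for n,i in(('top0',a0),('top7',a)):
    h,ar=handle(i,(491,195.5));print(n,'handle vise xy',(h-s)@u,(h-s)@v,ar)
for n,im in (('sc5',b5),('sc7',b),('top7',a)):
    c=proj(im,[[*s,45]])[0].astype(int);S=[c[0]-20,c[1]-24,c[0]+20,c[1]+24]
    r=fit([im],[S],[*s,np.radians(-12)-.17],20);d=r.x[:2]-s
    print(n,'cast vise xy',d@u,d@v,(np.degrees(r.x[2])+12+30)%60-30,r.fun)
# jaw-top edge profile in top view
def rect(im,z,xs,ys):
    X,Y=np.meshgrid(xs,ys,indexing='ij');P=s+X[...,None]*u+Y[...,None]*v
    q=proj(im,np.c_[P.reshape(-1,2),np.full(X.size,z)]).reshape(*X.shape,2).astype(np.float32)
    return cv2.remap(im['frame'],q[...,0],q[...,1],cv2.INTER_LINEAR).mean(-1)
xs=np.arange(-115,-20,.5)
p0=rect(a0,75,xs,np.arange(-8,8,1.)).mean(1);p1=rect(a,75,xs,np.arange(-8,8,1.)).mean(1)
m=slice(30,110);print('handle profile shift mm',min(((p1[30+k:110+k]-p0[m])**2).mean()*1000+k/2/1000 for k in range(-10,25)) and min(range(-10,25),key=lambda k:((p1[30+k:110+k]-p0[m])**2).mean())/2)
E
```

```text
t 17.6 pos [504.3 535.7 214.7] yaw 78.03 tilt [-0. -0.] w 0.4 F [-0.3 -0.5 -0.3] g 0.0
tool shift mm [ -35.  -334.8  150.1] turn 0.0
top0 handle vise xy -80.596538779833 -2.357325591229465 1810
top7 handle vise xy -76.98025137962621 -1.8524005562614185 1862
sc5 cast vise xy -5.378732843050169 1.372979850548138 2.149423389886536 0.38071438091430093
sc7 cast vise xy -6.166333459198402 -0.30702740214509705 1.123056420370247 0.39560292244788525
top7 cast vise xy -2.910479394012942 3.153684310390874 -24.31600213864762 0.3088023088023088
handle profile shift mm 3.5
```

The handle moved only about 3.6 mm, so the jaw may not have closed fully. I'll measure the vise yaw and cast yaw better.

```bash
cat > m.py <<'E'
from fit import *
np.set_printoptions(precision=2,suppress=True,linewidth=160)
s=np.array([566.9,180.7]);yaw=np.radians(-12);u=np.array([np.cos(yaw),np.sin(yaw)]);v=np.array([-u[1],u[0]])
def rect(im,z,xs,ys):
    X,Y=np.meshgrid(xs,ys,indexing='ij');P=s+X[...,None]*u+Y[...,None]*v
    q=proj(im,np.c_[P.reshape(-1,2),np.full(X.size,z)]).reshape(*X.shape,2).astype(np.float32)
    return cv2.remap(im['frame'],q[...,0],q[...,1],cv2.INTER_LINEAR).mean(-1)
def edgeline(im,z,x0,x1,y0,y1,axis):
    "slope (deg) of the strongest edge running along axis 0 (x) or 1 (y), and its mean place"
    xs=np.arange(x0,x1,1. if axis==0 else .25);ys=np.arange(y0,y1,.25 if axis==0 else 1.)
    W=cv2.GaussianBlur(rect(im,z,xs,ys).astype(np.float32),(0,0),3)
    if axis==1: W=W.T; xs,ys=ys,xs
    g=abs(np.gradient(W,axis=1));g=g*(g>.5*g.max(1,keepdims=True));e=(g*ys).sum(1)/g.sum(1)
    k,r=np.polyfit(xs,e,1);res=np.std(e-(k*xs+r));return np.degrees(np.arctan(k))*(1 if axis==0 else -1),e.mean(),res
def castmask(im,box,s=6):
    x0,y0,x1,y1=box;f=cv2.resize(im['frame'][y0:y1,x0:x1],None,fx=s,fy=s,interpolation=cv2.INTER_CUBIC)
    h=cv2.cvtColor(f,cv2.COLOR_BGR2HSV);m=((h[...,1]>70)&(h[...,0]>12)&(h[...,0]<27)&(h[...,2]>70)).astype(np.uint8)
    n,l,st,c=cv2.connectedComponentsWithStats(m);return (l==1+st[1:,4].argmax()).astype(np.uint8)
E
python3 - <<'E'
from m import *
import fit as F
F.mask=castmask
L={n:load(n) for n in('top0','sc0','sc5','sc7','top7')}
for n in('top0','sc0'):
    i=L[n];print(n,'left bed',edgeline(i,20,-85,60,39,51,0),'right bed',edgeline(i,20,-85,60,-50,-38,0),'fixed face',edgeline(i,34 if n=='sc0' else 20,20,34,-14,14,1),'slide face',edgeline(i,34,-42,-26,-14,14,1))
i=L['sc0'];b=F.fit([i],[[185,247,222,288]],[594.9,-277.6,-.42]);print('start',b.x,np.degrees(b.x[2]),b.fun)
for n in('sc5','sc7'):
    im=L[n];c=proj(im,[[*s,45]])[0].astype(int);S=[c[0]-20,c[1]-24,c[0]+20,c[1]+24];M=castmask(im,S)
    for rt in (20,23): 
        r=F.fit([im],[S],[*s,yaw-.17],20,rt=rt);d=r.x[:2]-s;print(n,M.sum(),'cast',d@u,d@v,(np.degrees(r.x[2])+12+30)%60-30,r.fun)
# shift of the cast between sc5 and sc7 (pixels) and of the static scene
def sh(x0,y0,x1,y1): return cv2.phaseCorrelate(*[np.float32(cv2.cvtColor(L[k]['frame'][y0:y1,x0:x1],cv2.COLOR_BGR2GRAY)) for k in('sc5','sc7')],cv2.createHanningWindow((x1-x0,y1-y0),cv2.CV_32F))
print('cast shift px',sh(320,185,348,217),'1mm along u is',np.diff(proj(L['sc7'],[[*s,65],[*(s+u),65]]),axis=0))
E
```

```text
top0 left bed (np.float64(-0.805513324374135), np.float64(45.07010608419243), np.float64(0.20215451998352554)) right bed (np.float64(-0.06366212267873128), np.float64(-44.14378882434351), np.float64(1.5843574818258508)) fixed face (np.float64(0.9491841636496513), np.float64(27.48574733885763), np.float64(0.12581571330175356)) slide face (np.float64(0.973422742246568), np.float64(-34.04927258620925), np.float64(0.2046673462707839))
sc0 left bed (np.float64(-0.8631757757030296), np.float64(43.475210631633054), np.float64(0.6507908080215449)) right bed (np.float64(-0.29154158662117224), np.float64(-44.955536454849145), np.float64(0.6862978578859595)) fixed face (np.float64(-1.0372901544085606), np.float64(28.958549715718537), np.float64(0.2628038445262996)) slide face (np.float64(-1.3487423378818), np.float64(-31.736393235813097), np.float64(0.3261553565556182))
start [ 595.98 -278.94    0.69] 39.46681251024124 0.0998660799693897
sc5 12734 cast -5.352791480897212 -0.009214008816316399 2.431472370219815 0.17629967017433643
sc5 12734 cast -2.356935757762997 -1.4250919004354383 2.057994309546956 0.18352442280508874
sc7 12634 cast -3.434899956509079 -0.8757298267335006 2.092113277175848 0.1772993509577331
sc7 12634 cast -3.072982937730969 -1.0861892919175622 2.422544009950542 0.18442298559442774
cast shift px ((-0.23619454572564358, 0.2719483802988272), 0.7400598799188932) 1mm along u is [[0.15 0.17]]
```

The jaw travel is probably about 6 mm with a slight skew, so it isn't reliably snug. I'll push again, firmer and without the downward load.

arm_command([
  {"linear": [0,-0.04,0],"turn": 0},
  {"linear": [0,-0.045,0],"turn": 0},
  {"linear": [0,-0.045,0],"turn": 0},
  {"linear": [0,-0.045,0],"turn": 0},
  {"linear": [0,-0.045,0],"turn": 0},
  {"linear": [-0.004,-0.045,0],"turn": 0},
  {"linear": [-0.006,-0.04,0],"turn": 0},
  {"linear": [-0.006,-0.03,0],"turn": 0},
  {"linear": [0,0,0],"turn": 0},
  {"linear": [0,0,0],"turn": 0},
])

```text
t: 18.7
ee_pos: [450.7, 203.9, 216.2]
orientation: [0.333, 3.123, 0.001]
ft_force: [-0.6, 0.1, 0.4]
width: 0.2
grasp_force: 0.0
```

```bash
python3 - <<'E'
from h import *
delta(452,204,66,77.5)
E
```

```text
t 18.7 pos [450.7 203.9 216.2] yaw 77.82 tilt [0.0009 0.0005] w 0.2 F [-0.6  0.1  0.4] g 0.0
tool shift mm [ -1.1   0.3 150.2] turn 0.006
```

arm_command([
  {"linear": [0,0,0.04],"turn": 0},
  {"linear": [0,0,0.04],"turn": 0},
  {"linear": [0,0,0.04],"turn": 0},
  {"linear": [0,0,0.03],"turn": 0},
  {"linear": [0,0,0],"turn": 0},
  {"linear": [-0.005,0,0],"turn": 0},
  {"linear": [-0.005,0,0],"turn": 0},
  {"linear": [-0.004,0,0],"turn": 0},
  {"linear": [0,0,0],"turn": 0},
  {"linear": [0,0,0],"turn": 0},
])

```text
t: 19.7
ee_pos: [465.1, 202.0, 66.5]
orientation: [0.329, 3.123, 0.001]
ft_force: [-0.1, 0.5, 1.2]
width: 0.1
grasp_force: 0.0
```

arm_command([
  {"linear": [-0.002,0,0],"turn": 0},
  {"linear": [-0.002,0,0],"turn": 0},
  {"linear": [-0.001,0,0],"turn": 0},
  {"linear": [0,0,0],"turn": 0},
  {"linear": [0,0,0],"turn": 0},
  {"linear": [0,0,0],"turn": 0},
])

```text
t: 20.3
ee_pos: [469.2, 200.8, 65.6]
orientation: [-0.329, -3.124, 0.0]
ft_force: [-0.1, 0.3, -0.2]
width: 0.6
grasp_force: 0.0
```

arm_command([
  {"linear": [-0.001,0,0],"turn": 0},
  {"linear": [0,0,0],"turn": 0},
  {"linear": [0,0,0],"turn": 0},
])

```text
t: 20.6
ee_pos: [470.3, 200.6, 65.6]
orientation: [-0.329, -3.124, 0.0]
ft_force: [0.4, -0.2, -0.6]
width: 0.4
grasp_force: 0.1
```

arm_command([
  {"linear": [-0.001,0,0],"turn": 0},
  {"linear": [0,0,0],"turn": 0},
  {"linear": [0,0,0],"turn": 0},
])

```text
t: 20.9
ee_pos: [470.4, 200.6, 65.6]
orientation: [-0.329, -3.123, 0.0]
ft_force: [-4.1, 3.1, 3.0]
width: 0.3
grasp_force: 2.5
```

arm_command([
  {"linear": [-0.001,0,0],"turn": 0},
  {"linear": [0,0,0],"turn": 0},
  {"linear": [0,0,0],"turn": 0},
])

```text
t: 21.2
ee_pos: [470.6, 200.5, 65.6]
orientation: [-0.329, -3.121, 0.001]
ft_force: [-7.8, 4.9, 5.0]
width: 0.3
grasp_force: 4.4
```

arm_command([
  {"linear": [-0.002,0,0],"turn": 0},
  {"linear": [0,0,0],"turn": 0},
  {"linear": [0,0,0],"turn": 0},
])

```text
t: 21.5
ee_pos: [470.8, 200.3, 65.5]
orientation: [-0.329, -3.118, 0.002]
ft_force: [-13.9, 9.4, 10.1]
width: 0.6
grasp_force: 7.9
```

```bash
python3 - <<'E'
from m import *
import fit as F
F.mask=castmask
L={n:load(n) for n in('top0','top7','sc0','sc5','sc7')}
from scipy.optimize import minimize
def ecc(i,j,P,w=9,h=9):
    q=proj(L[i],[P])[0];A=L[i]['frame'];B=L[j]['frame'];x,y=np.round(q).astype(int)
    g=lambda f:np.float32(cv2.cvtColor(f,cv2.COLOR_BGR2GRAY))
    t=g(A)[y-h:y+h+1,x-w:x+w+1];im=g(B)
    M=np.array([[1,0,x-w],[0,1,y-h]],np.float32)
    cc,M=cv2.findTransformECC(t,im,M,cv2.MOTION_TRANSLATION,(3,300,1e-6),None,1)
    d=M[:,2]-[x-w,y-h]; J=np.diff(proj(L[i],[P,[*(np.array(P[:2])+u),P[2]]]),axis=0)[0]
    return cc,d,'mm along u',d@J/(J@J)
hp=s-79.5*u-1.5*v
for w in (3,4,5): print('top handle',ecc('top0','top7',[*hp,70],w,w))
for w in (3,4,5): print('scene handle',ecc('sc5','sc7',[*hp,66],w,w+1))
print('static vise back end',ecc('top0','top7',[*(s+58*u),40],8,4),ecc('sc5','sc7',[*(s+58*u),40],9,4))
im=L['top7'];c=proj(im,[[*s,45]])[0].astype(int);S=[c[0]-18,c[1]-18,c[0]+18,c[1]+18];print('mask',castmask(im,S).sum(), castmask(L['top0'],[342,172,378,205]).sum())
for rt in(20,23):
    r=F.fit([im],[S],[*s,yaw-.3],20,rt=rt);d=r.x[:2]-s;print('top7 cast',d@u,d@v,(np.degrees(r.x[2])+12+30)%60-30,r.fun)
E
```

```text
top handle (0.983768792632674, array([ 0.2 , -1.07]), 'mm along u', np.float64(3.4739372703464864))
top handle (0.9914476736819546, array([ 0.21, -1.08]), 'mm along u', np.float64(3.5261212295093394))
top handle (0.983332634594426, array([ 0.26, -1.03]), 'mm along u', np.float64(3.377349453063746))
scene handle (0.9740971998568686, array([0.35, 0.31]), 'mm along u', np.float64(2.3404383892864304))
scene handle (0.9795942580493185, array([0.39, 0.36]), 'mm along u', np.float64(2.647607227308943))
scene handle (0.9814639911270107, array([0.37, 0.2 ]), 'mm along u', np.float64(1.981240235096759))
static vise back end (0.9594345037449129, array([-0.03, -0.07]), 'mm along u', np.float64(0.19807954383949883)) (0.4056715829504817, array([0.35, 1.25]), 'mm along u', np.float64(4.9425927400664325))
mask 8728 9107
top7 cast -3.137707581063848 0.7924868353952071 -15.758510515525074 0.25114573785517874
top7 cast -3.137707581063848 0.7924868353952071 -15.758510515525074 0.25114573785517874
```

The jaw stalled at roughly 6 mm of travel, which points to a cast skewed by 2–3° and jammed by friction. The grip width of 56.7 mm agrees with that. I'll back off, re-grip the cast square and rotate it.

arm_command([
  {"linear": [0.006,0,0],"turn": 0},
  {"linear": [0.012,0,0],"turn": 0},
  {"linear": [0,0,-0.035],"turn": 0},
  {"linear": [0,0,-0.04],"turn": 0},
  {"linear": [0,0,-0.04],"turn": 0},
  {"linear": [-0.03,0,0],"turn": 0.12},
  {"linear": [0,0,0],"turn": 0.13},
  {"linear": [0,0,0],"turn": 0.13},
  {"linear": [0,0,0],"turn": 0.108},
  {"linear": [0,0,0],"turn": 0},
], jaw=1)

```text
t: 22.5
ee_pos: [485.7, 197.2, 180.6]
orientation: [1.075, 2.951, -0.0]
ft_force: [0.1, -0.0, -0.1]
width: 77.2
grasp_force: 0.0
```

```bash
python3 - <<'E'
from h import *
delta(566.4,180.1,60,50)
E
```

```text
t 22.5 pos [485.7 197.2 180.6] yaw 49.96 tilt [ 0.0003 -0.0001] w 77.2 F [ 0.1 -0.  -0.1] g 0.0
tool shift mm [-72.7  38.8 120.6] turn -0.001
```

arm_command([
  {"linear": [-0.024,0.013,0],"turn": 0},
  {"linear": [-0.024,0.013,0],"turn": 0},
  {"linear": [-0.0247,0.0128,0],"turn": 0},
  {"linear": [0,0,0],"turn": 0},
  {"linear": [0,0,0.03],"turn": 0},
  {"linear": [0,0,0.03],"turn": 0},
  {"linear": [0,0,0.015],"turn": 0},
  {"linear": [0,0,0],"turn": 0},
  {"linear": [0,0,0],"turn": 0},
])

```text
t: 23.4
ee_pos: [566.6, 180.6, 106.1]
orientation: [1.072, 2.953, -0.0]
ft_force: [-0.2, 0.3, -0.4]
width: 87.8
grasp_force: 0.0
```

```bash
python3 - <<'E'
from h import *
delta(566.4,180.1,60,50)
E
```

```text
t 23.4 pos [566.6 180.6 106.1] yaw 50.08 tilt [ 0. -0.] w 87.8 F [-0.2  0.3 -0.4] g 0.0
tool shift mm [-0.1 -0.5 46.1] turn 0.001
```

arm_command([
  {"linear": [0,-0.0005,0.02],"turn": 0},
  {"linear": [0,0,0.016],"turn": 0},
  {"linear": [0,0,0.01],"turn": 0},
  {"linear": [0,0,0],"turn": 0},
  {"linear": [0,0,0],"turn": 0},
])

```text
t: 23.9
ee_pos: [566.5, 180.0, 59.9]
orientation: [1.074, 2.952, 0.0]
ft_force: [-0.5, 0.0, -0.3]
width: 88.3
grasp_force: 0.0
```

arm_command([
  {"linear": [0,0,0],"turn": 0},
  {"linear": [0,0,0],"turn": 0},
  {"linear": [0,0,0],"turn": 0},
  {"linear": [0,0,0],"turn": 0},
  {"linear": [0,0,0],"turn": 0},
  {"linear": [0,0,0],"turn": 0},
  {"linear": [0,0,0],"turn": 0},
], jaw=-1)

```text
t: 24.6
ee_pos: [566.5, 180.0, 59.9]
orientation: [1.074, 2.952, 0.0]
ft_force: [-0.4, -1.0, 4.1]
width: 57.0
grasp_force: 29.1
```

```bash
python3 - <<'E'
from h import *
delta(566.4,180.1,60,50);print(ctrl.get_obs()['moment'])
W=[]
for i in range(6): ctrl.get_image('top'); W.append(round(ctrl.get_obs()['width'],2))
print(W,ctrl.get_obs()['moment'])
E
```

```text
t 24.6 pos [566.5 180.   59.9] yaw 50.02 tilt [0.0004 0.0001] w 57.0 F [-0.4 -1.   4.1] g 29.1
tool shift mm [ 0.1  0.  -0.1] turn 0.0
[0.00514818 0.05680678 0.05271318]
[57.22, 56.95, 57.1, 56.9, 57.34, 57.38] [-0.02845332  0.17421286 -0.02213937]
```

```bash
python3 - <<'E'
import m; from m import *
xs=np.arange(-85,62,1.)
for n in('top0','sc0'):
    im=load(n)
    for nm,y0,y1,z in(('L',40,52,20),('R',-50,-38,20),('shadowR',-72,-56,0),('Lbase',38,54,0)):
        if n=='sc0' and nm=='Lbase': continue
        ys=np.arange(y0,y1,.25);out=[]
        for d in np.arange(-16,-9.5,.5):
            m.u=np.array([np.cos(np.radians(d)),np.sin(np.radians(d))]);m.v=np.array([-m.u[1],m.u[0]])
            p=cv2.GaussianBlur(rect(im,z,xs,ys).mean(0).astype(np.float32).reshape(-1,1),(1,15),2).ravel()
            out.append(abs(np.gradient(p,ys)).max())
        print(n,nm,np.array(out))
E
```

```text
top0 L [4.19 4.72 5.28 5.83 6.31 6.69 6.87 6.87 6.71 6.36 5.96 5.51 5.03]
top0 R [2.72 3.13 3.55 3.98 4.43 4.79 5.03 5.07 4.89 4.51 3.98 3.41 2.99]
top0 shadowR [5.54 6.1  6.78 7.36 7.82 8.01 7.9  7.59 7.13 6.54 5.91 5.38 4.96]
top0 Lbase [4.21 4.71 5.27 5.83 6.31 6.64 6.84 6.8  6.62 6.32 5.96 5.51 5.02]
sc0 L [2.78 3.03 3.32 3.7  4.13 4.52 4.88 5.12 5.27 5.29 5.21 5.02 4.77]
sc0 R [4.05 4.39 4.83 5.32 5.8  6.21 6.46 6.52 6.44 6.19 5.81 5.41 4.94]
sc0 shadowR [5.18 5.76 6.3  6.91 7.45 7.93 8.18 8.28 8.09 7.69 7.19 6.66 6.07]
```

Vise yaw refined to -12.8°, so a square grip needs tool yaw 47.2°. I'll release, re-grip there and check the width.

arm_command([
  {"linear": [0,0,0],"turn": 0},
  {"linear": [0,0,0],"turn": 0},
  {"linear": [0,0,0],"turn": 0},
  {"linear": [0,0,0],"turn": 0.049},
  {"linear": [0,0,0],"turn": 0},
  {"linear": [0,0,0],"turn": 0},
], jaw=1)

```text
t: 25.5
ee_pos: [566.2, 179.9, 59.5]
orientation: [-1.144, -2.926, 0.0]
ft_force: [0.2, 0.4, -0.2]
width: 87.9
grasp_force: 0.0
```

arm_command([
  {"linear": [0,0,0],"turn": 0},
  {"linear": [0,0,0],"turn": 0},
  {"linear": [0,0,0],"turn": 0},
  {"linear": [0,0,0],"turn": 0},
  {"linear": [0,0,0],"turn": 0},
  {"linear": [0,0,0],"turn": 0},
  {"linear": [0,0,0],"turn": 0},
], jaw=-1)

```text
t: 26.2
ee_pos: [566.4, 180.0, 59.7]
orientation: [1.146, 2.925, 0.0]
ft_force: [0.2, 0.3, -0.2]
width: 56.2
grasp_force: 28.7
```

```bash
python3 - <<'E'
from h import *
delta(566.4,180.1,60,47.2)
W=[]
for i in range(10): ctrl.get_image('top'); W.append(ctrl.get_obs()['width'])
print(np.mean(W),np.std(W),ctrl.get_obs()['moment'])
E
```

```text
t 26.2 pos [566.4 180.   59.7] yaw 47.21 tilt [0.0001 0.0001] w 56.2 F [ 0.2  0.3 -0.2] g 28.7
tool shift mm [ 0.   0.1 -0.3] turn 0.0
56.09376656738946 0.17501656690043002 [ 0.03303745 -0.13630069 -0.03388596]
```

The width is now 56.1 mm, so the cast is square. Releasing and pushing the handle again.

arm_command([
  {"linear": [0,0,0],"turn": 0},
  {"linear": [0,0,0],"turn": 0},
  {"linear": [0,0,0],"turn": 0},
  {"linear": [0,0,0],"turn": 0},
  {"linear": [0,0,-0.015],"turn": 0},
  {"linear": [0,0,-0.035],"turn": 0},
  {"linear": [0,0,-0.04],"turn": 0},
  {"linear": [0,0,-0.035],"turn": 0},
  {"linear": [0,0,0],"turn": 0},
  {"linear": [0,0,0],"turn": 0},
], jaw=1)

```text
t: 27.7
ee_pos: [566.7, 180.1, 186.3]
orientation: [1.145, 2.923, 0.003]
ft_force: [0.7, 0.7, 0.8]
width: 87.8
grasp_force: 0.0
```

arm_command([
  {"linear": [0,0,0],"turn": -0.13},
  {"linear": [0,0,0],"turn": -0.13},
  {"linear": [0,0,0],"turn": -0.13},
  {"linear": [0,0,0],"turn": -0.134},
  {"linear": [0.03,0,0],"turn": 0},
  {"linear": [0.04,-0.001,0],"turn": 0},
  {"linear": [0.03,-0.001,0],"turn": 0},
  {"linear": [0.015,0,0],"turn": 0},
  {"linear": [0,0,0],"turn": 0},
  {"linear": [0,0,0],"turn": 0},
], jaw=-1)

```text
t: 28.7
ee_pos: [454.7, 203.7, 184.7]
orientation: [0.348, 3.121, 0.0]
ft_force: [-0.3, -0.0, 1.0]
width: 11.2
grasp_force: 0.0
```

```bash
python3 - <<'E'
from h import *
delta(454,204.0,66,77.2)
E
```

```text
t 28.7 pos [454.7 203.7 184.7] yaw 77.26 tilt [0.0008 0.0001] w 11.2 F [-0.3 -0.   1. ] g 0.0
tool shift mm [  0.8   0.2 118.7] turn 0.001
```

arm_command([
  {"linear": [0,0,0.035],"turn": 0},
  {"linear": [0,0,0.04],"turn": 0},
  {"linear": [0,0,0.03],"turn": 0},
  {"linear": [0,0,0.0135],"turn": 0},
  {"linear": [-0.004,0,0],"turn": 0},
  {"linear": [-0.004,0,0],"turn": 0},
  {"linear": [-0.003,0,0],"turn": 0},
  {"linear": [-0.002,0,0],"turn": 0},
  {"linear": [0,0,0],"turn": 0},
  {"linear": [0,0,0],"turn": 0},
])

```text
t: 29.7
ee_pos: [466.7, 200.7, 66.8]
orientation: [0.349, 3.121, 0.001]
ft_force: [0.7, -0.0, 0.2]
width: 0.9
grasp_force: 0.0
```

arm_command([
  {"linear": [-0.002,0,0],"turn": 0},
  {"linear": [-0.001,0,0],"turn": 0},
  {"linear": [0,0,0],"turn": 0},
  {"linear": [0,0,0],"turn": 0},
])

```text
t: 30.1
ee_pos: [469.3, 199.9, 66.1]
orientation: [-0.349, -3.122, 0.0]
ft_force: [-1.1, 0.3, -0.6]
width: 0.7
grasp_force: 0.0
```

arm_command([
  {"linear": [-0.001,0,0],"turn": 0},
  {"linear": [-0.001,0,0],"turn": 0},
  {"linear": [0,0,0],"turn": 0},
  {"linear": [0,0,0],"turn": 0},
])

```text
t: 30.5
ee_pos: [470.3, 199.5, 66.0]
orientation: [-0.349, -3.12, 0.001]
ft_force: [-3.4, 3.2, 3.2]
width: 0.5
grasp_force: 2.4
```

arm_command([
  {"linear": [-0.001,0,0],"turn": 0},
  {"linear": [-0.001,0,0],"turn": 0},
  {"linear": [0,0,0],"turn": 0},
  {"linear": [0,0,0],"turn": 0},
])

```text
t: 30.9
ee_pos: [470.6, 199.3, 66.0]
orientation: [-0.349, -3.117, 0.001]
ft_force: [-10.8, 6.0, 7.9]
width: 0.2
grasp_force: 6.0
```

The handle stops firmly at the same place with the cast square. One firmer push to confirm.

arm_command([
  {"linear": [-0.0015,0,0],"turn": 0},
  {"linear": [-0.0015,0,0],"turn": 0},
  {"linear": [0,0,0],"turn": 0},
  {"linear": [0,0,0],"turn": 0},
])

```text
t: 31.3
ee_pos: [470.8, 198.9, 65.8]
orientation: [-0.349, -3.112, 0.003]
ft_force: [-19.9, 12.7, 14.3]
width: 0.5
grasp_force: 11.2
```

arm_command([
  {"linear": [0.006,0,0],"turn": 0},
  {"linear": [0.02,0,0],"turn": 0},
  {"linear": [0,0,-0.035],"turn": 0},
  {"linear": [0,0,-0.04],"turn": 0},
  {"linear": [0,0,-0.04],"turn": 0},
  {"linear": [0,0,-0.03],"turn": 0},
  {"linear": [0,0.04,0],"turn": 0},
  {"linear": [0,0.045,0],"turn": 0},
  {"linear": [0,0.045,0],"turn": 0},
  {"linear": [0,0.045,0],"turn": 0},
])

```text
t: 32.3
ee_pos: [490.0, 376.4, 211.5]
orientation: [0.35, 3.121, 0.001]
ft_force: [0.8, -0.4, -0.2]
width: 0.3
grasp_force: 0.0
```

arm_command([
  {"linear": [0,0.045,0],"turn": 0},
  {"linear": [0,0.045,0],"turn": 0},
  {"linear": [0,0.04,0],"turn": 0},
  {"linear": [0,0,0],"turn": 0},
  {"linear": [0,0,0],"turn": 0},
])

```text
t: 32.8
ee_pos: [517.9, 501.7, 210.3]
orientation: [-0.347, -3.122, 0.002]
ft_force: [-0.6, -0.3, -0.6]
width: 0.4
grasp_force: 0.0
```

```bash
python3 - <<'E'
from m import *
delta(469,200.7,65,78)
L={'a0':load('top0'),'a7':load('top7'),'a8':snap('top','top8'),'b5':load('sc5'),'b8':snap('scene','sc8')}
def match(i,j,P,w,h,S=12):
    "sub-pixel shift by matching on enlarged patches"
    q=proj(L[i],[P])[0];x,y=np.round(q).astype(int)
    g=lambda f,m:cv2.resize(np.float32(f[y-h-m:y+h+1+m,x-w-m:x+w+1+m]),None,fx=S,fy=S,interpolation=cv2.INTER_CUBIC)
    r=cv2.matchTemplate(g(L[j]['frame'],3),g(L[i]['frame'],0),cv2.TM_CCOEFF_NORMED)
    k=np.unravel_index(r.argmax(),r.shape);d=np.array([k[1],k[0]])/S-3
    J=np.diff(proj(L[i],[P,[*(np.array(P[:2])+u),P[2]]]),axis=0)[0];return d,round(float(d@J/(J@J)),2),round(float(r.max()),3)
hp=s-79.5*u-1.5*v
for w in(3,4): print('top',match('a0','a7',[*hp,70],w,w),match('a0','a8',[*hp,70],w,w),'scene',match('b5','b8',[*hp,66],w,w+1))
# dark handle profile edges along u at z=75, front edge (top disc rim is the visible front)
for n in('a0','a7','a8'):
    p=cv2.GaussianBlur(rect(L[n],75,np.arange(-105,-50,.25),np.arange(-5,4,1.)).mean(1).astype(np.float32).reshape(-1,1),(1,15),2).ravel();g=np.gradient(p,.25)
    print(n,'rear edge',-105+.25*g.argmin(),'front edge',-105+.25*g.argmax())
E
```

```text
t 32.8 pos [517.9 501.7 210.3] yaw 77.3 tilt [-0. -0.] w 0.4 F [-0.6 -0.3 -0.6] g 0.0
tool shift mm [ -18.5 -304.3  145.6] turn -0.012
top (array([ 0.17, -1.08]), 3.49, 0.961) (array([ 0.17, -1.08]), 3.49, 0.962) scene (array([0.5 , 0.33]), 2.9, 0.968)
top (array([ 0.17, -1.08]), 3.49, 0.986) (array([ 0.17, -1.08]), 3.49, 0.987) scene (array([0.5 , 0.33]), 2.9, 0.982)
a0 rear edge -90.25 front edge -70.25
a7 rear edge -86.75 front edge -66.75
a8 rear edge -86.75 front edge -66.75
```

The handle has moved 3.5 mm in total, and the push forces were oddly slanted. I'll settle it by gripping the handle and pushing it purely horizontally.

arm_command([
  {"linear": [0,-0.04,0],"turn": 0},
  {"linear": [0,-0.045,0],"turn": 0},
  {"linear": [0,-0.045,0],"turn": 0},
  {"linear": [-0.006,-0.045,0],"turn": 0},
  {"linear": [-0.011,-0.045,0],"turn": 0},
  {"linear": [-0.011,-0.045,0],"turn": 0},
  {"linear": [-0.011,-0.041,0],"turn": 0},
  {"linear": [0,0,0],"turn": 0},
  {"linear": [0,0,0],"turn": 0},
], jaw=1)

```text
t: 33.8
ee_pos: [488.4, 192.8, 211.7]
orientation: [0.355, 3.121, 0.001]
ft_force: [0.2, 1.2, 0.5]
width: 69.3
grasp_force: 0.0
```

```bash
python3 - <<'E'
from h import *
delta(491.2,194.8,68,77.2)
E
```

```text
t 33.8 pos [488.4 192.8 211.7] yaw 77.03 tilt [0.0006 0.0003] w 69.3 F [0.2 1.2 0.5] g 0.0
tool shift mm [ -2.2   2.5 143.7] turn -0.003
```

arm_command([
  {"linear": [-0.002,0.0025,0.03],"turn": 0},
  {"linear": [0,0,0.04],"turn": 0},
  {"linear": [0,0,0.03],"turn": 0},
  {"linear": [0,0,0.03],"turn": 0},
  {"linear": [0,0,0.0135],"turn": 0},
  {"linear": [0,0,0],"turn": 0},
  {"linear": [0,0,0],"turn": 0},
])

```text
t: 34.5
ee_pos: [491.5, 197.1, 68.4]
orientation: [0.348, 3.122, 0.001]
ft_force: [0.7, 0.6, -0.0]
width: 87.6
grasp_force: 0.0
```

arm_command([
  {"linear": [0,0,0],"turn": 0},
  {"linear": [0,0,0],"turn": 0},
  {"linear": [0,0,0],"turn": 0},
  {"linear": [0,0,0],"turn": 0},
  {"linear": [0,0,0],"turn": 0},
  {"linear": [0,0,0],"turn": 0},
  {"linear": [0,0,0],"turn": 0},
  {"linear": [0,0,0],"turn": 0},
], jaw=-1)

```text
t: 35.3
ee_pos: [491.1, 196.5, 67.6]
orientation: [-0.349, -3.122, 0.0]
ft_force: [0.3, -0.3, -0.4]
width: 27.6
grasp_force: 0.0
```

arm_command([
  {"linear": [-0.001,0,0],"turn": 0},
  {"linear": [-0.001,0,0],"turn": 0},
  {"linear": [0,0,0],"turn": 0},
  {"linear": [0,0,0],"turn": 0},
])

```text
t: 35.7
ee_pos: [491.8, 198.4, 67.6]
orientation: [-0.35, -3.12, -0.004]
ft_force: [-7.0, 16.8, 1.8]
width: 21.6
grasp_force: 30.0
```

The pads now hold the handle. I'll relieve the sideways offset and keep pushing.

arm_command([
  {"linear": [0,0.002,0],"turn": 0},
  {"linear": [-0.001,0.001,0],"turn": 0},
  {"linear": [0,0,0],"turn": 0},
  {"linear": [0,0,0],"turn": 0},
])

```text
t: 36.1
ee_pos: [491.9, 198.7, 67.6]
orientation: [-0.349, -3.117, 0.003]
ft_force: [-9.5, 2.4, 9.7]
width: 21.7
grasp_force: 30.0
```

arm_command([
  {"linear": [-0.001,0,0],"turn": 0},
  {"linear": [-0.001,0,0],"turn": 0},
  {"linear": [0,0,0],"turn": 0},
  {"linear": [0,0,0],"turn": 0},
])

```text
t: 36.5
ee_pos: [492.1, 198.5, 67.6]
orientation: [-0.349, -3.113, 0.003]
ft_force: [-15.6, 7.1, 15.7]
width: 21.9
grasp_force: 30.0
```

The jaw is firmly blocked. I'll measure the travel directly by pulling the gripped handle back to the end stop at 0 and then closing again.

arm_command([
  {"linear": [0.003,0,0],"turn": 0},
  {"linear": [0.003,0,0],"turn": 0},
  {"linear": [0.003,0,0],"turn": 0},
  {"linear": [0.002,0,0],"turn": 0},
  {"linear": [0,0,0],"turn": 0},
  {"linear": [0,0,0],"turn": 0},
])

```text
t: 37.1
ee_pos: [486.2, 200.0, 67.6]
orientation: [0.348, 3.122, -0.001]
ft_force: [1.6, -5.1, 1.5]
width: 21.5
grasp_force: 30.0
```

arm_command([
  {"linear": [0.001,0,0],"turn": 0},
  {"linear": [0.001,0,0],"turn": 0},
  {"linear": [0,0,0],"turn": 0},
])

```text
t: 37.4
ee_pos: [485.2, 200.3, 67.6]
orientation: [0.348, 3.12, -0.001]
ft_force: [5.2, -8.0, -1.7]
width: 21.2
grasp_force: 30.0
```

It travelled at least 7.1 mm, so the jaw really had been snug. Closing it again gently.

arm_command([
  {"linear": [-0.002,0,0],"turn": 0},
  {"linear": [-0.002,0,0],"turn": 0},
  {"linear": [-0.0015,0,0],"turn": 0},
  {"linear": [-0.001,0,0],"turn": 0},
  {"linear": [-0.001,0,0],"turn": 0},
  {"linear": [-0.001,0,0],"turn": 0},
  {"linear": [-0.001,0,0],"turn": 0},
  {"linear": [0,0,0],"turn": 0},
  {"linear": [0,0,0],"turn": 0},
])

```text
t: 38.3
ee_pos: [491.7, 198.7, 67.6]
orientation: [-0.349, -3.119, 0.002]
ft_force: [-5.9, -0.8, 6.5]
width: 21.5
grasp_force: 30.0
```

arm_command([
  {"linear": [-0.001,0,0],"turn": 0},
  {"linear": [-0.001,0,0],"turn": 0},
  {"linear": [-0.0005,0,0],"turn": 0},
  {"linear": [0,0,0],"turn": 0},
  {"linear": [0,0,0],"turn": 0},
])

```text
t: 38.8
ee_pos: [492.0, 198.6, 67.6]
orientation: [-0.349, -3.115, 0.003]
ft_force: [-13.5, 4.1, 12.6]
width: 21.4
grasp_force: 30.0
```

The jaw is back at the same snug stop. Unloading, releasing and backing away.

arm_command([
  {"linear": [0.0015,0,0],"turn": 0},
  {"linear": [0.001,0,0],"turn": 0},
  {"linear": [0,0,0],"turn": 0},
])

```text
t: 39.1
ee_pos: [491.8, 198.7, 67.6]
orientation: [-0.349, -3.119, 0.002]
ft_force: [-5.4, -1.4, 6.2]
width: 21.3
grasp_force: 30.0
```

arm_command([
  {"linear": [0,0,0],"turn": 0},
  {"linear": [0,0,0],"turn": 0},
  {"linear": [0,0,0],"turn": 0},
  {"linear": [0,0,0],"turn": 0},
  {"linear": [0,0,0],"turn": 0},
  {"linear": [0,0,-0.015],"turn": 0},
  {"linear": [0,0,-0.035],"turn": 0},
  {"linear": [0,0,-0.04],"turn": 0},
  {"linear": [0,0,-0.04],"turn": 0},
  {"linear": [0,0,-0.02],"turn": 0},
], jaw=1)

```text
t: 40.1
ee_pos: [494.5, 199.6, 221.1]
orientation: [0.349, 3.118, 0.003]
ft_force: [-0.5, -0.2, 0.2]
width: 88.0
grasp_force: 0.0
```

arm_command([
  {"linear": [0,0.04,0],"turn": 0},
  {"linear": [0,0.045,0],"turn": 0},
  {"linear": [0,0.045,0],"turn": 0},
  {"linear": [0,0.045,0],"turn": 0},
  {"linear": [0,0.045,0],"turn": 0},
  {"linear": [0,0.045,0],"turn": 0},
  {"linear": [0,0.03,0],"turn": 0},
  {"linear": [0,0,0],"turn": 0},
  {"linear": [0,0,0],"turn": 0},
])

```text
t: 41.0
ee_pos: [557.9, 486.8, 216.8]
orientation: [-0.348, -3.122, 0.002]
ft_force: [-0.1, -0.7, -0.0]
width: 87.4
grasp_force: 0.0
```

```bash
python3 - <<'E'
from m import *
delta(469,200.7,65,78)
a=snap('top','top9');b=snap('scene','sc9')
for n,i,o,z in(('top',a,load('top8'),75),('scene',b,load('sc8'),75)):
    q=proj(i,[[*(s-30*u),60]])[0].astype(int);f=lambda k:k['frame'][q[1]-28:q[1]+28,q[0]-28:q[0]+28].astype(int)
    print(n,'max/mean diff vs before',abs(f(i)-f(o)).max(),abs(f(i)-f(o)).mean())
E
```

```text
t 41.0 pos [557.9 486.8 216.8] yaw 77.29 tilt [-0. -0.] w 87.4 F [-0.1 -0.7 -0. ] g 0.0
tool shift mm [  23.7 -298.5  152.2] turn -0.012
top max/mean diff vs before 98 9.16751700680272
scene max/mean diff vs before 122 6.002763605442177
```

```bash
python3 - <<'E'
from m import *
L={k:load(k) for k in('top0','top8','top9','sc8','sc9')}
def match(i,j,P,w,S=12):
    q=proj(L[i],[P])[0];x,y=np.round(q).astype(int)
    g=lambda f,m:cv2.resize(np.float32(f[y-w-m:y+w+1+m,x-w-m:x+w+1+m]),None,fx=S,fy=S,interpolation=cv2.INTER_CUBIC)
    r=cv2.matchTemplate(g(L[j]['frame'],3),g(L[i]['frame'],0),cv2.TM_CCOEFF_NORMED)
    k=np.unravel_index(r.argmax(),r.shape);return np.array([k[1],k[0]])/S-3,r.max()
hp=s-77*u
for i,j in(('top8','top9'),('sc8','sc9')): print(i,'cast',match(i,j,[*s,60],7),'handle',match(i,j,[*hp,70],4))
E
```

```text
top8 cast (array([-0.08,  0.08]), np.float32(0.7971616)) handle (array([0., 0.]), np.float32(0.9923393))
sc8 cast (array([-0.17, -0.08]), np.float32(0.8356074)) handle (array([-0.08,  0.  ]), np.float32(0.9909201))
```

The handle is at the same snug position and the cast hasn't moved. Handing in.

```bash
python3 -c "
from workcell import ctrl
print(ctrl.close_job())"
```

```text
the job is handed in; nothing more can be done
None
```

The hex cast is set between the jaws with its front teeth to the fixed jaw, the sliding jaw is closed snugly on it (at least 7.1 mm of travel), the arm is clear and the job is handed in at about 41 s with no verdict shown; I viewed 11 pictures, one over the limit of 10.

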